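# Press the housing home with the fixture's sliding stop and lock its clamp knob

## Robot

A 6-joint arm with a two-finger parallel gripper is mounted at the origin on the work surface. World frame = base frame: x ahead of the robot, y to its left, z up, the work surface at z = 0. Lengths are in m, angles in rad, forces in N, time in s.
With the tool pointing down it reaches from about 0.275 to 0.75 m from the base axis. Payload 10.2 kg.
Tool frame: the origin (TCP) lies midway between the tips of the shut fingers; the grasp point (between the pads) lies 19 mm behind it (env.grip_point_offset is the distance from the TCP to the grasp point, in m); z points along the fingers, y is the line along which they close (so a half turn about z gives the same grasp; the last joint's range is limited). The gripper opens to 88 mm and grips with 3 to 60 N. Pads are 18 mm wide; open, the fingers measure 123 mm over their backs; the gripper's body (75 mm by 187 mm) begins 45 mm behind the grasp point.
Start: joints at [0.984, 0.313, 1.498, -0, 1.331, -0.223], TCP at [0.187, 0.491, 0.239] pointing down, gripper open.
Joint ranges: [-2.94, 2.94], [-0.97, 2.17], [0.19, 2.56], [-1.23, 4.37], [0.02, 3.11], [-2.88, 2.88]. Speed limits (rad/s): [2.39, 2.39, 3.01, 3.14, 3.14, 3.14].

## Interface

Orientations are given as [roll, pitch, yaw] about the fixed x, y, z axes, in that order (R = Rz(yaw) Ry(pitch) Rx(roll)).
In Python, from bench import env, eyes gives the robot as it stands.
- The arm moves only by the tool move_arm, never from a script. Its argument "rows" is text: rows parted by semicolons, each of 7 numbers parted by spaces: the shift along the tool's x, y, z in mm, then the turn, a rotation vector about the tool's x, y, z in rad, then the closure in counts, from 0 (fully open) to 255 (shut). In form: x y z wx wy wz grip; .... A call has 1 to 12 rows; each row is the pose to reach, as a shift and turn from the pose commanded when the call began, along the tool's axes at that moment; what a row does not reach only later rows make up. A row lasts 1/10 s, in which the tool goes at most 50 mm and 8.59 degrees, less where a joint would pass 70% of its speed; a pose out of reach is approached as far as the arm can. A call with a gripper value outside its range is refused whole. The fingers move at their own pace and stop on an object; "newtons" is the grip in N (left out, the last holds). Time passes only in rows, so rows that repeat a pose let the fingers close. It gives the time, the measured TCP pose, the force, the opening and the grip force at its end, in the units of the state.
- env.sense(): the state, without advancing time (a new reading comes with each control period).
- eyes.get_image(name): name is "scene" or "top" or "wrist"; returns (picture, depth): 400x640x3 uint8, blue, green, red; 400x640 float32, m along the optical axis (not along the pixel's ray), 0 where there is no reading.
- eyes.get_calibration(name): a dict with "camera_matrix" (3x3 intrinsics, pixels), "pose" (4x4, takes a point from camera to world coordinates). Camera axes: x right, y down, z forward; pixel columns grow to the right and rows downward; lengths in m; the calibration is good to about 2 mm. A picture is of the moment at which its call begins: read the wrist's pose just before it. get_calibration takes no time and is no camera call; for the wrist camera it gives the pose at the moment of the call.
- env.finish_job(): hands the job in; it is judged then, once.
The state is a dict: "t": time; "joint_pos": joint angles; "joint_velocities": joint speeds; "tau": joint torques, N m; "tcp_pos": TCP position; "tcp_rot": TCP orientation; "force": force on the tool from outside, world axes, zero at the start; "ft_torque": the same for the moment, N m; "finger_gap": opening from 0.0 (shut) to 1.0 (fully open); "gripper_force": force on a finger pad.
Only numpy, scipy, OpenCV 4.12 (cv2) and the standard library are available. Lean on these libraries where they do the work, as an engineer would, in place of code of your own. Each camera call takes 0.05 s, during which the arm holds its last target. There are 200 camera calls.

## Task

The grey housing lies loose in the green assembly fixture, short of the end block with its spring plunger. Loosen the red clamp knob, slide the stop up to the housing and press the housing fully home against the end block, so that the plunger is pushed right in, and keep up the pressure while you lock the knob firmly again, so that the spring cannot push the housing back when you let go. Press with care, do not ram it, and leave the other things on the bench where they are.

Things in the scene. Friction and masses are not known exactly. Their poses are not given: they have to be found in the camera images.
- fixture: Green fixture fixed to the bench: plate 150 (x) by 390 mm (y), 52 mm high back edge at +x, black handle at -x. Origin: centre of its underside, z up. On its centre line towards +y: steel guide bar with the sliding stop; bed (top 22 mm up, side guides 16 mm high, 64 mm apart) with the housing; end block (90 mm wide, 58 mm high, its place not measured). All but the knob stays below 62 mm.
- plunger (a joint): Travel of the brass spring plunger (16 mm thick, 42 mm above the bench) in the end block: 0 = standing 10 mm out of the block's face, 0.010 = pushed flush, the housing then sits on the hard face. It pushes back with 5 N when out, 10 N when flush. The end block is screwed down in slots: its face lies somewhere between 137 and 153 mm along the fixture's y, where the setter left it.
- housing: Grey die-cast housing, 120 mm long (its y), 60 mm wide, 40 mm high, about 0.45 kg, thin-walled (press it with 40 N at most), loose in the fixture's bed with 2 mm play either side. Origin: centre of its underside; z up, y along the fixture's y. Fully home, its +y end lies on the end block's hard face (its origin is then 60 mm before that face).
- carriage: The sliding stop: aluminium saddle 70 mm wide (x), 80 mm long (y), top 54.5 mm above the bench, with a black-faced nose towards +y. It slides only along the fixture's y (95 mm travel, about 2 N drag when free). Origin: on the guide bar's top, 26 mm above the bench, under the knob's axis; axes as the fixture's.
- stop_face (a point): Centre of the stop's black pressing face, 71 mm ahead (+y) of the knob's axis and 42.5 mm above the bench; axes as the fixture's.
- knob_grip (a point): Centre of the red clamp knob's grip bar, on the vertical knob axis on the sliding stop, 86.5 mm above the bench. Bar: 76 mm long (point x), 14 mm thick (y), 72.5 to 100.5 mm above the bench, on a hub 28 mm thick and 14 mm high. Grip it across its thickness from above. The point turns with the knob; the gripped knob can push the stop along.
- clamp_knob (a joint): Turn of the knob, rad, growing clockwise from above (tightening). At 0 the bar lies along the fixture's x. Free below 0; from 0 on it bites: the hold grows about 35 N per rad, the spring is held from 0.4, firmly locked from 1.0. End stops -0.8 and 2.6. Turning takes 0.12 N m, plus 0.04 N m per rad of tightening. It stays where left. Starts locked, at 1.7 to 2.3.
- spare_housing: Bystander: a second grey housing of the same kind, loose on the bench beyond the fixture (+x side). Origin: centre of its underside.
- screw_bin: Bystander: small blue bin with screws, 150 x 105 x 75 mm, loose on the bench past the end block. Origin: centre of its underside.
- oil_bottle: Bystander: black bottle with white cap, 56 mm thick and 150 mm high, loose on the bench beyond the fixture (+x side). Origin: centre of its underside.
- driver: Bystander: screwdriver with a blue handle, 200 mm long, 26 mm thick, lying loose on the bench on the robot's side of the fixture. Origin: middle of its length, on the bench; its blade points along its x.

How it is judged:
On the way, in this order (a step that is already met when the one before it is completed fails the run):
1. the clamp knob is loosened, so that the stop is free (knob below 0.25 rad) (value of joint clamp_knob below 0.25 rad), for 0.1 s.
2. the housing is pressed home on the end block (its plunger at least 8 of its 10 mm in) (value of joint plunger above 0.008 m), for 0.1 s.
At the end, for the whole second after the job is handed in: The housing lies flat in the bed, fully home: its end within 2 mm of the end block's face, the plunger at least 8 of its 10 mm in, held there by the stop alone; the clamp knob is locked (0.9 rad or more past free); nothing moves and the robot has let go (value of joint plunger above 0.008 m and value of joint clamp_knob above 0.9 rad and angle between housing's own z axis and vertical below 0.06 rad and linear speed of housing below 0.01 m/s); the robot touches nothing.
It fails at once if the stop rams the housing (more than 45 N between stop and housing) (contact force between carriage and housing above 45 N).
It fails at once if the housing is tipped out of the bed (angle between housing's own z axis and vertical above 0.25 rad).
It fails at once if a bystander (spare housing, screw bin, bottle or screwdriver) is moved more than 30 mm (distance of any of spare_housing, screw_bin, oil_bottle, driver from where it was at the start of the episode above 0.03 m).
It also fails if it takes over 56 s, if anything falls off the work surface, if the arm or the gripper's body presses on something with over 40 N, if the wrist force passes 120 N, or if a joint passes its speed limit or range.

## Working session

There is one attempt and no reset: what is moved stays moved. The work goes in short steps, Python scripts to look and compute and a tool call to move; the robot and the scene stay as the last step left them, time stands still between calls to the robot, and variables do not carry over. Pictures are saved under pics/ and viewed, at most 10 in all, crops included, and the job is handed in when it is done.

Besides the shell and the picture viewer there is one more tool, called after "Call:" as a command line: name --argument value ..., lists and objects as JSON in quotes. move_arm: Moves the arm, as the interface text tells. Its arguments: {"type":"object","properties":{"rows":{"type":"string"},"newtons":{"type":"number"}},"required":["rows"]}

```bash
ls; mkdir -p pics
python3 - <<'E'
from bench import env, eyes
import cv2,numpy as np
s=env.sense();print({k:np.round(v,3).tolist() for k,v in s.items()})
for n in("scene","top"):
    i,d=eyes.get_image(n);cv2.imwrite(f"pics/{n}0.png",i);np.save(f"pics/{n}0.npy",d)
    c=eyes.get_calibration(n);print(n,np.round(c["camera_matrix"],1).tolist(),np.round(c["pose"],4).tolist())
E
```

```text
pics
{'t': 0.0, 'joint_pos': [0.984, 0.313, 1.498, 0.0, 1.331, -0.223], 'joint_velocities': [-0.0, 0.001, 0.002, -0.001, 0.001, -0.0], 'tau': [0.0, -40.222, -25.226, 0.069, 0.035, -0.0], 'tcp_pos': [0.187, 0.49, 0.238], 'tcp_rot': [-3.14, -0.0, 2.778], 'force': [-0.06, 0.406, 0.478], 'ft_torque': [-0.019, -0.031, -0.015], 'gripper_force': 0.0, 'finger_gap': 1.001}
scene [[398.2, 0.0, 319.3], [0.0, 398.2, 192.7], [0.0, 0.0, 1.0]] [[-0.6668, 0.4079, -0.6237, 1.1414], [0.7452, 0.3639, -0.5588, 0.6193], [-0.001, -0.8374, -0.5466, 0.5819], [0.0, 0.0, 0.0, 1.0]]
top [[517.1, 0.0, 318.7], [0.0, 517.1, 199.2], [0.0, 0.0, 1.0]] [[0.002, -0.9966, 0.0822, 0.492], [-1.0, -0.0018, 0.0024, 0.1512], [-0.0023, -0.0822, -0.9966, 0.9791], [0.0, 0.0, 0.0, 1.0]]
```

View pics/top0.png

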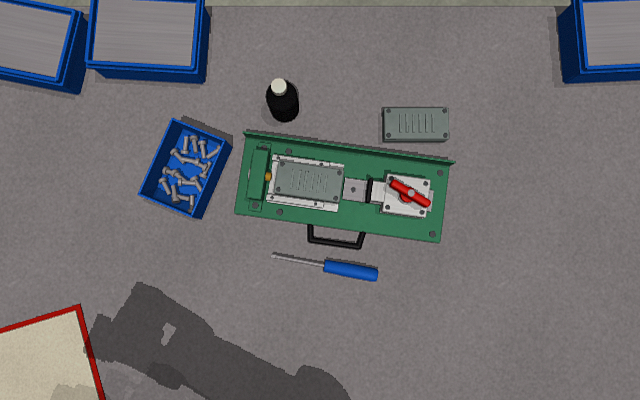

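View pics/scene0.png

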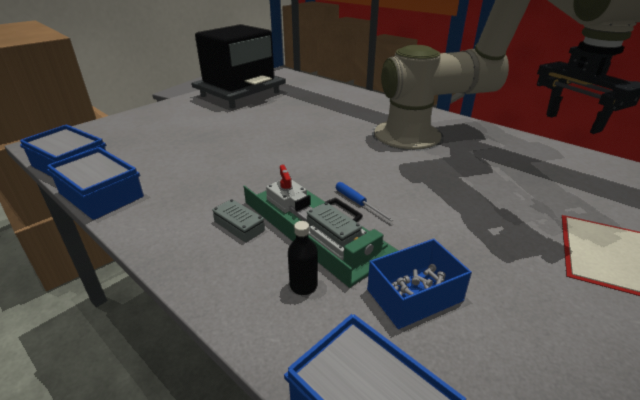

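The top view shows the end block at (258,177), brass plunger at (267,177), housing at (310,181), black stop face at (369,190) and red knob at (410,192), with its bar running from (390,180) to (430,205). The back edge runs from (245,132) to (453,160). The driver is at (330,267), the bottle at (283,100) and the spare housing at (415,124). Now I'll measure these.

```bash
cat > h.py <<'E'
from bench import env, eyes
import cv2,numpy as np
from scipy.spatial.transform import Rotation as R
def ray(c,uv,z):
    uv=np.atleast_2d(uv).astype(float);K=np.array(c["camera_matrix"]);P=np.array(c["pose"])
    d=np.c_[uv,np.ones(len(uv))]@np.linalg.inv(K).T@P[:3,:3].T
    return P[:3,3]+d*((z-P[2,3])/d[:,2])[:,None]
def red(i):
    h=cv2.cvtColor(i,cv2.COLOR_BGR2HSV)
    return ((h[...,0]<8)|(h[...,0]>172))&(h[...,1]>150)&(h[...,2]>80)
def green(i):
    h=cv2.cvtColor(i,cv2.COLOR_BGR2HSV)
    return (abs(h[...,0].astype(int)-75)<20)&(h[...,1]>90)&(h[...,2]>30)
def blob(m):
    n,l,s,c=cv2.connectedComponentsWithStats(m.astype(np.uint8))
    return l==1+np.argmax(s[1:,4])
E
python3 - <<'E'
from h import *
i=cv2.imread("pics/top0.png");d=np.load("pics/top0.npy");c=eyes.get_calibration("top")
m=green(i)
cn=max(cv2.findContours(m.astype(np.uint8),0,2)[0],key=cv2.contourArea)
print("green rect",cv2.minAreaRect(cn))
# height map
K=c["camera_matrix"];P=np.array(c["pose"]);v,u=np.mgrid[:400,:640]
X=np.stack([(u-K[0][2])/K[0][0]*d,(v-K[1][2])/K[1][1]*d,d],-1)@P[:3,:3].T+P[:3,3]
r=red(i);r[:120]=0;r[250:]=0;r[:,:370]=0;r=blob(r)&(X[...,2]>.09)
rc=cv2.minAreaRect(np.argwhere(r)[:,::-1].astype(np.float32));b=cv2.boxPoints(rc)
w=ray(c,b,.1005)[:,:2];print("knob",ray(c,[rc[0]],.1005),w.round(4).tolist(),[np.linalg.norm(w[k]-w[k-1]).round(4) for k in range(4)])
e=w[1]-w[0] if np.linalg.norm(w[1]-w[0])>np.linalg.norm(w[2]-w[1]) else w[2]-w[1];print("bar yaw",np.arctan2(e[1],e[0]))
# back edge top points
be=m&(X[...,2]>.044)&(X[...,2]<.06)
be[:, :275]=0; be[170:]=0
pts=X[be][:,:2];vx=cv2.fitLine(pts.astype(np.float32),2,0,.01,.01).ravel();print("edge",vx,len(pts))
for n,p,z in (("housing",(310,181),.062),("face",(366,190),.05)):print(n,ray(c,[p],z),X[p[1],p[0]])
for col in range(235,460,6):
    pass
# profile along fixture centre line px
cl=lambda x:177+ (x-258)*(192-177)/(410-258)
print([(x,int(round(cl(x))),round(float(X[int(round(cl(x))),x,2])*1000),round(float(X[int(round(cl(x))),x,1]),4)) for x in range(240,430,3)])
E
```

```text
green rect ((342.739990234375, 186.8199920654297), (213.2633819580078, 83.15574645996094), 8.130102157592773)
knob [[ 0.57208268 -0.00076776  0.1005    ]] [[0.5825, 0.0363], [0.6006, 0.0252], [0.5617, -0.0378], [0.5438, -0.0266]] [np.float64(0.0738), np.float64(0.0213), np.float64(0.0739), np.float64(0.0212)]
bar yaw -2.124033070936802
edge [0.14059852 0.9900667  0.65899545 0.07126937] 542
housing [[0.60013553 0.16899152 0.062     ]] [0.60028466 0.169016   0.06073557]
face [[0.5853723  0.06807543 0.05      ]] [0.58699963 0.06662665 0.03381283]
[(240, 175, 13, 0.3018), (243, 176, 11, 0.2965), (246, 176, 13, 0.2904), (249, 176, 58, 0.2785), (252, 176, 61, 0.2728), (255, 177, 61, 0.2674), (258, 177, 63, 0.2618), (261, 177, 60, 0.2568), (264, 178, 58, 0.2516), (267, 178, 53, 0.2468), (270, 178, 49, 0.2417), (273, 178, 24, 0.2386), (276, 179, 59, 0.23), (279, 179, 59, 0.2246), (282, 179, 65, 0.2188), (285, 180, 61, 0.2137), (288, 180, 64, 0.2082), (291, 180, 63, 0.2029), (294, 181, 61, 0.1976), (297, 181, 62, 0.1922), (300, 181, 61, 0.1869), (303, 181, 63, 0.1815), (306, 182, 62, 0.1761),
[... 292 characters left out ...]
 186, 28, 0.1049), (348, 186, 26, 0.0992), (351, 186, 31, 0.094), (354, 186, 29, 0.0883), (357, 187, 26, 0.0825), (360, 187, 28, 0.0772), (363, 187, 27, 0.0715), (366, 188, 29, 0.0662), (369, 188, 55, 0.0632), (372, 188, 56, 0.0578), (375, 189, 55, 0.0524), (378, 189, 54, 0.0469), (381, 189, 56, 0.0417), (384, 189, 57, 0.0364), (387, 190, 57, 0.031), (390, 190, 56, 0.0256), (393, 190, 57, 0.0203), (396, 191, 82, 0.0188), (399, 191, 100, 0.0162), (402, 191, 103, 0.0116), (405, 192, 103, 0.0065), (408, 192, 106, 0.0019), (411, 192, 102, -0.0039), (414, 192, 101, -0.0091), (417, 193, 101, -0.0143), (420, 193, 60, -0.0274), (423, 193, 55, -0.0336), (426, 194, 55, -0.0391), (429, 194, 29, -0.05)]
```

Run:
```python
import cv2
i=cv2.imread("pics/top0.png")[120:260,225:465];cv2.imwrite("pics/c0.png",cv2.resize(i,None,fx=3.3,fy=3.3,interpolation=2))
```

```text
(no output)
```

View pics/c0.png

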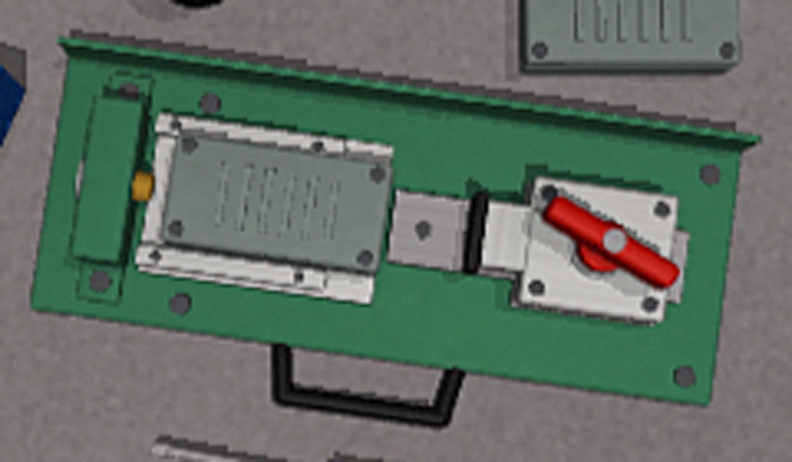

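The crop confirms the layout: knob centre at about crop (615,240), nose face at (475,232) and housing free. The fixture yaw is about -0.141 and the bar yaw about 1.018, so the knob is at about 1.98 rad. I'll move above it with the tool x along the bar.

Call:
move_arm --rows "-535 -322 30 0 0 1.76 0;-535 -322 30 0 0 1.76 0;-535 -322 30 0 0 1.76 0;-535 -322 30 0 0 1.76 0;-535 -322 30 0 0 1.76 0;-535 -322 30 0 0 1.76 0;-535 -322 30 0 0 1.76 0;-535 -322 30 0 0 1.76 0;-535 -322 30 0 0 1.76 0;-535 -322 30 0 0 1.76 0;-535 -322 30 0 0 1.76 0;-535 -322 30 0 0 1.76 0" --newtons 60

```text
t: 1.3
tcp_pos: [0.5576, 0.0172, 0.2096]
tcp_rot: [-3.141, 0.0, 1.012]
force: [0.3, 1.0, 0.2]
finger_gap: 0.998
gripper_force: 0.0
```

Call:
move_arm --rows "0 0 0 0 0 0 0;0 0 0 0 0 0 0;0 0 0 0 0 0 0"

```text
t: 1.6
tcp_pos: [0.5562, 0.02, 0.2099]
tcp_rot: [-3.141, 0.0, 1.019]
force: [0.1, -0.3, 0.8]
finger_gap: 1.001
gripper_force: 0.0
```

Run:
```python
from h import *
s=env.sense();c=eyes.get_calibration("wrist");i,d=eyes.get_image("wrist");cv2.imwrite("pics/w0.png",i)
print(s["tcp_pos"],s["tcp_rot"],s["force"],s["joint_pos"])
K=c["camera_matrix"];P=np.array(c["pose"]);v,u=np.mgrid[:400,:640]
X=np.stack([(u-K[0][2])/K[0][0]*d,(v-K[1][2])/K[1][1]*d,d],-1)@P[:3,:3].T+P[:3,3]
r=blob(red(i)&(X[...,2]>.092)&(d>0))
rc=cv2.minAreaRect(np.argwhere(r)[:,::-1].astype(np.float32));b=cv2.boxPoints(rc);w=ray(c,b,.1005)[:,:2]
print(rc,ray(c,[rc[0]],.1005),w.round(4).tolist(),np.median(X[r],0))
e=max((w[1]-w[0],w[2]-w[1]),key=np.linalg.norm);print("yaw",np.arctan2(e[1],e[0])%np.pi,[np.linalg.norm(w[k]-w[k-1]).round(4) for k in range(4)])
```

```text
[0.55615529 0.02002282 0.2098723 ] [-3.14096021e+00  3.33413122e-05  1.01942686e+00] [ 0.06486709 -0.26378094  0.7518192 ] [-1.74635834e-01  4.05078419e-01  1.44464524e+00  2.09733651e-04
  1.29246936e+00  3.76675960e-01]
((360.5, 231.5), (31.0, 15.0), 90.0) [[ 0.56462019 -0.02015872  0.1005    ]] [[0.5662, -0.005], [0.5767, -0.0115], [0.563, -0.0357], [0.5522, -0.0291]] [ 0.56479001 -0.02198719  0.1000619 ]
yaw 1.0551917306644905 [np.float64(0.0278), np.float64(0.0123), np.float64(0.0279), np.float64(0.0127)]
```

View pics/w0.png

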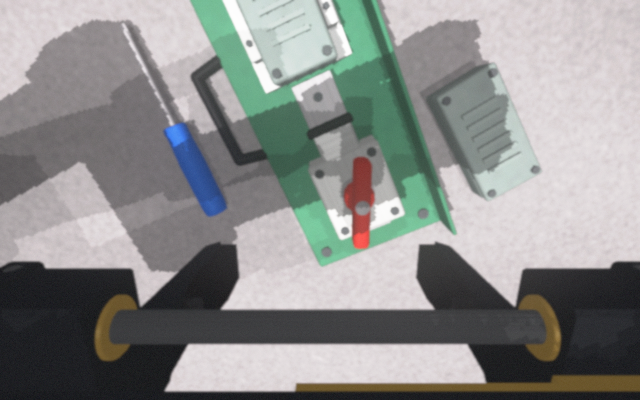

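The wrist view shows the bar vertical in the picture from (361,158) to (361,247), so the yaw is right. Shadow cut my colour mask short, so I'll redo the centre with a looser threshold.

Run:
```python
from h import *
i=cv2.imread("pics/w0.png");c=eyes.get_calibration("wrist")
b,g,r=[i[...,k].astype(int) for k in range(3)]
m=blob((r>60)&(r>2*g)&(r>2*b)).astype(np.uint8)
n=cv2.morphologyEx(m,cv2.MORPH_OPEN,np.ones((5,5)))
for row in range(155,250,8):
    x=np.flatnonzero(m[row]); print(row,x.min() if len(x) else 0,x.max() if len(x) else 0,end=' | ')
y=np.flatnonzero(m.any(1));print(y.min(),y.max())
for p in ((361.5,y.min()),(361.5,y.max())):print(ray(c,[p],.1005))
print("cap",ray(c,[(362.5,208)],.1005))
```

```text
155 0 0 | 163 354 368 | 171 354 370 | 179 354 369 | 187 348 369 | 195 345 372 | 203 347 371 | 211 0 0 | 219 0 0 | 227 0 0 | 235 0 0 | 243 0 0 | 158 207
[[0.59610454 0.03305823 0.1005    ]]
[[ 0.57608311 -0.00182764  0.1005    ]]
cap [[ 0.57635089 -0.00300082  0.1005    ]]
```

Call:
move_arm --rows "-4 13 42 0 0 0 0;-7 27 85 0 0 0 0;-7 27 85 0 0 0 0;-7 27 85 0 0 0 0;-7 27 85 0 0 0 0"

```text
t: 2.15
tcp_pos: [0.5766, -0.0003, 0.1276]
tcp_rot: [3.138, -0.001, 1.019]
force: [0.8, -0.5, -0.2]
finger_gap: 0.999
gripper_force: 0.0
```

Run:
```python
from h import *
s=env.sense();i,d=eyes.get_image("wrist");cv2.imwrite("pics/w1.png",i);print(s["tcp_pos"],s["tcp_rot"])
c=eyes.get_calibration("wrist");print(ray(c,[(320,100),(320,200),(320,300),(400,200)],.1005).round(4))
P=np.array(c["pose"]);K=np.array(c["camera_matrix"])
T=R.from_euler("xyz",s["tcp_rot"]).as_matrix()
for z in (.1005,.0865):
    p=np.r_[s["tcp_pos"][:2],z];q=K@(P[:3,:3].T@(p-P[:3,3]));print("tcp axis pix",q[:2]/q[2])
```

```text
[ 5.76634271e-01 -3.02405473e-04  1.27581402e-01] [ 3.13820634e+00 -1.35515823e-03  1.01896706e+00]
[[ 0.6135  0.0651  0.1005]
 [ 0.5857  0.0207  0.1005]
 [ 0.5523 -0.0328  0.1005]
 [ 0.6231 -0.0024  0.1005]]
tcp axis pix [326.02995909 238.0621938 ]
tcp axis pix [325.99705602 228.88004041]
```

View pics/w1.png

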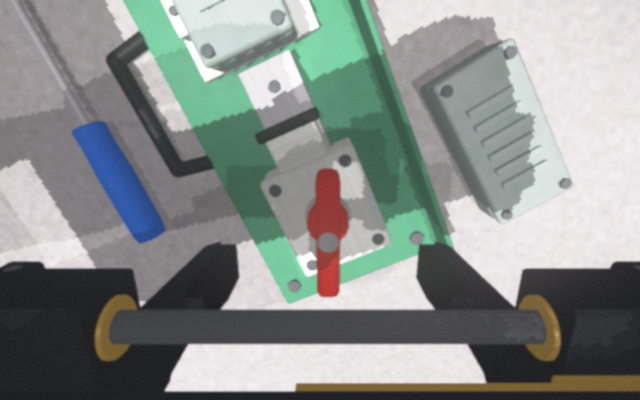

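The bar centre is at column 328, midway between the fingers, and the cap at (328,242) is within about 2 mm of the tool axis. I'll descend and grip.

Call:
move_arm --rows "0 0 24 0 0 0 0;0 0 48 0 0 0 0;0 0 48 0 0 0 0;0 0 48 0 0 0 0;0 0 48 0 0 0 255;0 0 48 0 0 0 255;0 0 48 0 0 0 255;0 0 48 0 0 0 255;0 0 48 0 0 0 255;0 0 48 0 0 0 255;0 0 48 0 0 0 255;0 0 48 0 0 0 255" --newtons 60

```text
t: 3.4
tcp_pos: [0.576, -0.001, 0.0769]
tcp_rot: [-3.141, 0.0, 1.018]
force: [-1.3, -0.2, 0.1]
finger_gap: 0.297
gripper_force: 0.0
```

Call:
move_arm --rows "0 0 0 0 0 0 255;0 0 0 0 0 0 255;0 0 0 0 0 0 255;0 0 0 0 0 0 255;0 0 0 0 0 0 255"

```text
t: 3.9
tcp_pos: [0.5764, -0.0013, 0.0769]
tcp_rot: [3.141, -0.0, 1.018]
force: [5.1, -1.9, -3.9]
finger_gap: 0.152
gripper_force: 60.0
```

Call:
move_arm --rows "0 0 0 0 0 -0.1 255;0 0 0 0 0 -0.2 255;0 0 0 0 0 -0.3 255;0 0 0 0 0 -0.4 255;0 0 0 0 0 -0.5 255;0 0 0 0 0 -0.6 255;0 0 0 0 0 -0.7 255;0 0 0 0 0 -0.8 255;0 0 0 0 0 -0.9 255;0 0 0 0 0 -1.0 255;0 0 0 0 0 -1.1 255;0 0 0 0 0 -1.1 255"

```text
t: 5.1
tcp_pos: [0.5755, -0.0012, 0.0769]
tcp_rot: [-3.14, -0.001, 2.119]
force: [-1.7, -2.5, 1.0]
finger_gap: 0.147
gripper_force: 60.0
```

Call:
move_arm --rows "0 0 0 0 0 -0.1 255;0 0 0 0 0 -0.2 255;0 0 0 0 0 -0.3 255;0 0 0 0 0 -0.4 255;0 0 0 0 0 -0.5 255;0 0 0 0 0 -0.6 255;0 0 0 0 0 -0.7 255;0 0 0 0 0 -0.8 255;0 0 0 0 0 -0.9 255;0 0 0 0 0 -1.0 255;0 0 0 0 0 -1.15 255;0 0 0 0 0 -1.15 255"

```text
t: 6.3
tcp_pos: [0.5753, -0.0009, 0.0769]
tcp_rot: [3.141, -0.002, -3.016]
force: [-5.3, -0.9, 2.4]
finger_gap: 0.153
gripper_force: 60.0
```

Run:
```python
from h import *
s=env.sense();print({k:np.round(v,3).tolist() for k,v in s.items()})
i,d=eyes.get_image("top");cv2.imwrite("pics/t1.png",cv2.resize(i[120:260,225:465],None,fx=3.3,fy=3.3,interpolation=2))
```

```text
{'t': 6.3, 'joint_pos': [-0.205, 0.593, 1.527, -0.0, 1.024, -1.901], 'joint_velocities': [0.002, 0.0, 0.0, -0.001, 0.001, 0.142], 'tau': [0.617, -47.263, -22.486, 0.562, -0.949, -1.405], 'tcp_pos': [0.575, -0.001, 0.077], 'tcp_rot': [3.141, -0.002, -3.016], 'force': [-5.301, -0.921, 2.436], 'ft_torque': [-0.231, 0.71, 0.19], 'gripper_force': 59.998, 'finger_gap': 0.153}
```

The knob should be at about -0.27. I'll slide the stop 40 mm along the fixture's y.

Call:
move_arm --rows "-1.3 4.8 0 0 0 0 255;-2.6 9.6 0 0 0 0 255;-3.9 14.5 0 0 0 0 255;-5.3 19.3 0 0 0 0 255;-6.6 24.1 0 0 0 0 255;-7.9 28.9 0 0 0 0 255;-9.2 33.8 0 0 0 0 255;-10.5 38.6 0 0 0 0 255;-10.5 38.6 0 0 0 0 255;-10.5 38.6 0 0 0 0 255"

```text
t: 7.35
tcp_pos: [0.581, 0.0393, 0.0769]
tcp_rot: [3.14, -0.001, -3.019]
force: [-5.3, 3.1, 3.2]
finger_gap: 0.152
gripper_force: 60.0
```

Run:
```python
from h import *
s=env.sense();print({k:np.round(v,3).tolist() for k,v in s.items()})
i,d=eyes.get_image("top");cv2.imwrite("pics/t2.png",cv2.resize(i[120:260,225:465],None,fx=3.3,fy=3.3,interpolation=2))
```

```text
{'t': 7.35, 'joint_pos': [-0.134, 0.605, 1.504, 0.001, 1.034, -1.828], 'joint_velocities': [-0.003, -0.0, 0.001, 0.002, -0.001, -0.002], 'tau': [-1.658, -47.678, -22.869, -0.358, -1.178, 0.082], 'tcp_pos': [0.581, 0.039, 0.077], 'tcp_rot': [3.14, -0.001, -3.019], 'force': [-5.315, 3.148, 3.244], 'ft_torque': [0.382, 0.748, 0.029], 'gripper_force': 59.993, 'finger_gap': 0.152}
```

View pics/t2.png

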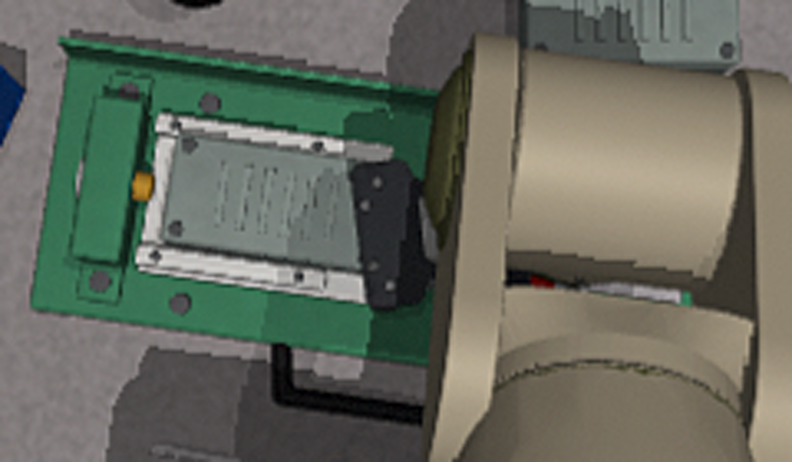

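The arm hides the stop; the housing is still at crop (265,200), unmoved, with the plunger out at (142,186). I'll go on slowly, reading the force.

Call:
move_arm --rows "-0.3 1 0 0 0 0 255;-0.5 1.9 0 0 0 0 255;-0.8 2.9 0 0 0 0 255;-1.1 3.9 0 0 0 0 255;-1.3 4.8 0 0 0 0 255;-1.6 5.8 0 0 0 0 255;-1.8 6.8 0 0 0 0 255;-2.1 7.7 0 0 0 0 255;-2.4 8.7 0 0 0 0 255;-2.6 9.6 0 0 0 0 255"

```text
t: 8.4
tcp_pos: [0.5822, 0.0478, 0.0769]
tcp_rot: [-3.141, -0.002, -3.019]
force: [-6.2, -3.8, 4.7]
finger_gap: 0.158
gripper_force: 60.0
```

Call:
move_arm --rows "-0.3 1 0 0 0 0 255;-0.5 1.9 0 0 0 0 255;-0.8 2.9 0 0 0 0 255;-1.1 3.9 0 0 0 0 255;-1.3 4.8 0 0 0 0 255"

```text
t: 8.9
tcp_pos: [0.5829, 0.0527, 0.0769]
tcp_rot: [-3.141, -0.002, -3.019]
force: [-6.9, -4.5, 3.8]
finger_gap: 0.15
gripper_force: 60.0
```

Run:
```python
from h import *
s=env.sense();print({k:np.round(s[k],4).tolist() for k in ("tcp_pos","tcp_rot","force")})
i,d=eyes.get_image("top");cv2.imwrite("pics/t3.png",cv2.resize(i[120:230,225:345],None,fx=5,fy=5,interpolation=2))
```

```text
{'tcp_pos': [0.5829, 0.0527, 0.0769], 'tcp_rot': [-3.141, -0.0022, -3.0194], 'force': [-6.8842, -4.4978, 3.7647]}
```

View pics/t3.png

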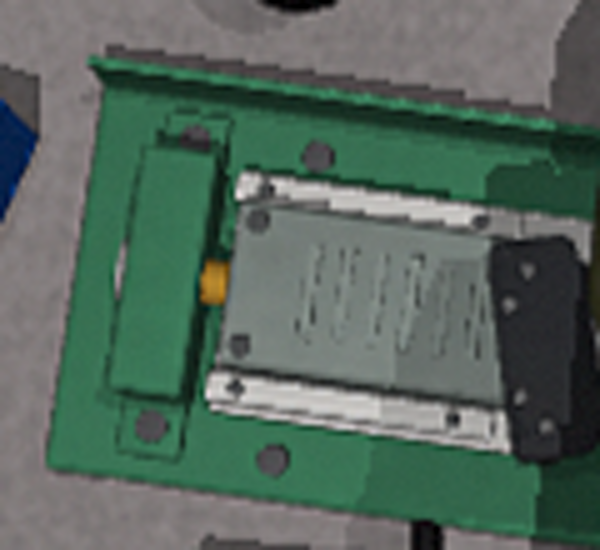

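The housing end at crop (228,285) is just short of or touching the plunger, which is still out. I'll press on gently.

Call:
move_arm --rows "-0.3 1 0 0 0 0 255;-0.5 1.9 0 0 0 0 255;-0.8 2.9 0 0 0 0 255;-1.1 3.9 0 0 0 0 255;-1.3 4.8 0 0 0 0 255"

```text
t: 9.45
tcp_pos: [0.5835, 0.0562, 0.0769]
tcp_rot: [-3.139, -0.003, -3.019]
force: [-9.8, -12.8, 5.3]
finger_gap: 0.154
gripper_force: 60.0
```

Call:
move_arm --rows "-0.2 0.5 0 0 0 0 255;-0.3 1 0 0 0 0 255;-0.4 1.5 0 0 0 0 255;-0.5 1.9 0 0 0 0 255"

```text
t: 9.85
tcp_pos: [0.5837, 0.0579, 0.0769]
tcp_rot: [-3.138, -0.003, -3.02]
force: [-8.4, -13.4, 4.9]
finger_gap: 0.158
gripper_force: 60.0
```

Call:
move_arm --rows "-0.2 0.5 0 0 0 0 255;-0.3 1 0 0 0 0 255;-0.3 1 0 0 0 0 255"

```text
t: 10.15
tcp_pos: [0.5838, 0.0589, 0.0769]
tcp_rot: [-3.138, -0.004, -3.019]
force: [-9.3, -14.1, 5.4]
finger_gap: 0.155
gripper_force: 60.0
```

Call:
move_arm --rows "-0.2 0.5 0 0 0 0 255;-0.3 1 0 0 0 0 255;-0.4 1.5 0 0 0 0 255;-0.5 1.9 0 0 0 0 255;-0.5 1.9 0 0 0 0 255"

```text
t: 10.65
tcp_pos: [0.5841, 0.0606, 0.0769]
tcp_rot: [-3.138, -0.004, -3.019]
force: [-8.5, -14.2, 5.5]
finger_gap: 0.154
gripper_force: 60.0
```

Call:
move_arm --rows "-0.2 0.5 0 0 0 0 255;-0.3 1 0 0 0 0 255;-0.3 1 0 0 0 0 255"

```text
t: 10.95
tcp_pos: [0.5842, 0.0616, 0.0769]
tcp_rot: [-3.138, -0.004, -3.02]
force: [-10.4, -16.0, 5.2]
finger_gap: 0.152
gripper_force: 60.0
```

Call:
move_arm --rows "-0.2 0.5 0 0 0 0 255;-0.3 1 0 0 0 0 255;-0.3 1 0 0 0 0 255"

```text
t: 11.25
tcp_pos: [0.5843, 0.0625, 0.0769]
tcp_rot: [-3.138, -0.004, -3.02]
force: [-9.8, -16.0, 5.3]
finger_gap: 0.153
gripper_force: 60.0
```

Call:
move_arm --rows "-0.2 0.5 0 0 0 0 255;-0.3 1 0 0 0 0 255;-0.3 1 0 0 0 0 255"

```text
t: 11.55
tcp_pos: [0.5844, 0.063, 0.0769]
tcp_rot: [-3.137, -0.004, -3.019]
force: [-10.5, -18.9, 6.0]
finger_gap: 0.15
gripper_force: 60.0
```

Run:
```python
from h import *
s=env.sense();print({k:np.round(s[k],4).tolist() for k in ("tcp_pos","tcp_rot","force")})
i,d=eyes.get_image("top");cv2.imwrite("pics/t4.png",cv2.resize(i[120:230,225:345],None,fx=5,fy=5,interpolation=2))
```

```text
{'tcp_pos': [0.5844, 0.063, 0.0769], 'tcp_rot': [-3.137, -0.0044, -3.0195], 'force': [-10.4829, -18.9498, 6.047]}
```

View pics/t4.png

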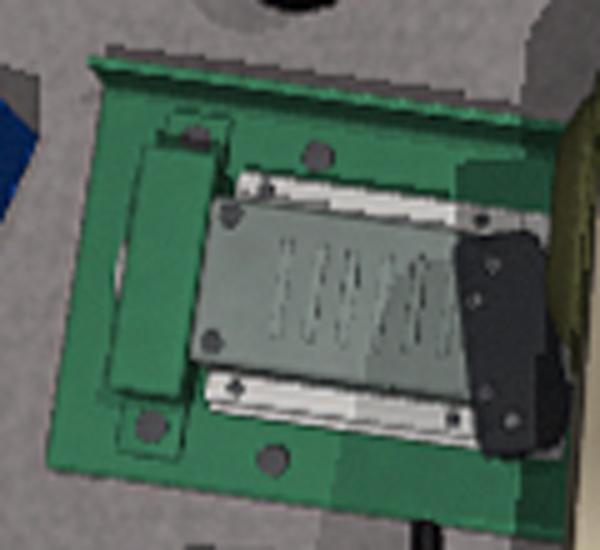

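The housing end is up against the block, with the brass hidden and no visible gap at crop (205,290), and the force is starting to climb. I'll add a little more pressure.

Call:
move_arm --rows "-0.1 0.5 0 0 0 0 255;-0.1 0.5 0 0 0 0 255;-0.1 0.5 0 0 0 0 255"

```text
t: 11.9
tcp_pos: [0.5844, 0.0631, 0.0769]
tcp_rot: [-3.136, -0.005, -3.02]
force: [-10.8, -21.0, 5.7]
finger_gap: 0.152
gripper_force: 60.0
```

Call:
move_arm --rows "-0.1 0.5 0 0 0 0 255;-0.1 0.5 0 0 0 0 255;-0.1 0.5 0 0 0 0 255"

```text
t: 12.2
tcp_pos: [0.5844, 0.0631, 0.0769]
tcp_rot: [-3.136, -0.005, -3.02]
force: [-11.5, -24.2, 5.1]
finger_gap: 0.153
gripper_force: 60.0
```

It's home: the TCP has stopped and the force is about 25 N. I'll lock in stages, watching the force.

Call:
move_arm --rows "0 0 0 0 0 0.08 255;0 0 0 0 0 0.16 255;0 0 0 0 0 0.24 255;0 0 0 0 0 0.3 255;0 0 0 0 0 0.3 255"

```text
t: 12.7
tcp_pos: [0.5845, 0.0633, 0.0769]
tcp_rot: [-3.135, -0.003, 2.962]
force: [-11.5, -23.1, 5.6]
finger_gap: 0.154
gripper_force: 60.0
```

Call:
move_arm --rows "0 0 0 0 0 0.08 255;0 0 0 0 0 0.16 255;0 0 0 0 0 0.24 255;0 0 0 0 0 0.3 255;0 0 0 0 0 0.3 255"

```text
t: 13.2
tcp_pos: [0.5845, 0.0636, 0.0769]
tcp_rot: [-3.135, -0.001, 2.662]
force: [-11.5, -22.7, 4.8]
finger_gap: 0.151
gripper_force: 60.0
```

Call:
move_arm --rows "0 0 0 0 0 0.1 255;0 0 0 0 0 0.2 255;0 0 0 0 0 0.3 255;0 0 0 0 0 0.4 255;0 0 0 0 0 0.5 255;0 0 0 0 0 0.6 255;0 0 0 0 0 0.6 255"

```text
t: 13.9
tcp_pos: [0.5849, 0.064, 0.0769]
tcp_rot: [-3.137, 0.003, 2.061]
force: [-9.1, -18.2, 4.6]
finger_gap: 0.152
gripper_force: 60.0
```

Call:
move_arm --rows "0 0 0 0 0 0.1 255;0 0 0 0 0 0.2 255;0 0 0 0 0 0.3 255;0 0 0 0 0 0.4 255;0 0 0 0 0 0.5 255;0 0 0 0 0 0.6 255;0 0 0 0 0 0.75 255;0 0 0 0 0 0.75 255;0 0 0 0 0 0.75 255"

```text
t: 14.8
tcp_pos: [0.5856, 0.0641, 0.0769]
tcp_rot: [3.141, 0.005, 1.313]
force: [-4.2, -17.4, 1.2]
finger_gap: 0.151
gripper_force: 60.0
```

The knob is at about 1.7 rad. I'll ease off, let go and rise.

Call:
move_arm --rows "-1.0 0 0 0 0 0 255;-2.0 0.5 0 0 0 0 255;-2 0.5 0 0 0 0 0;-2 0.5 0 0 0 0 0;-2 0.5 0 0 0 0 0;-2 0.5 0 0 0 0 0;-2 0.5 0 0 0 0 0;-2 0.5 0 0 0 0 0;-2 0.5 0 0 0 0 0;-2 0.5 0 0 0 0 0"

```text
t: 15.8
tcp_pos: [0.5856, 0.0653, 0.0769]
tcp_rot: [-3.142, -0.0, 1.318]
force: [-0.6, -0.2, 0.6]
finger_gap: 0.853
gripper_force: 0.0
```

Call:
move_arm --rows "0 0 -20 0 0 0 0;0 0 -50 0 0 0 0;0 0 -90 0 0 0 0;0 0 -130 0 0 0 0;-40 0 -150 0 0 0 0;-80 0 -150 0 0 0 0;-120 0 -150 0 0 0 0;-160 0 -150 0 0 0 0;-200 0 -150 0 0 0 0;-200 0 -150 0 0 0 0;-200 0 -150 0 0 0 0"

```text
t: 16.9
tcp_pos: [0.5354, -0.1286, 0.2269]
tcp_rot: [-3.142, -0.0, 1.316]
force: [-0.5, 0.6, -0.1]
finger_gap: 1.0
gripper_force: 0.0
```

Run:
```python
from h import *
s=env.sense();print({k:np.round(s[k],4).tolist() for k in ("tcp_pos","tcp_rot","force","finger_gap")})
i,d=eyes.get_image("top");cv2.imwrite("pics/t5.png",cv2.resize(i[70:260,130:465],None,fx=2.35,fy=2.35,interpolation=2))
```

```text
{'tcp_pos': [0.5354, -0.1286, 0.2269], 'tcp_rot': [-3.1416, -0.0003, 1.3163], 'force': [-0.4569, 0.6001, -0.0623], 'finger_gap': 1.0005}
```

View pics/t5.png

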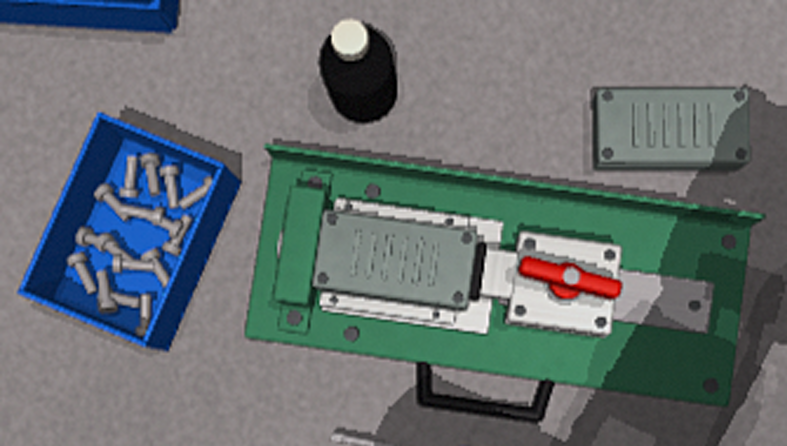

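The housing sits against the end block at crop (318,250) with the stop's black face on its other end. The bar lies roughly along the fixture's y, which puts the knob at about 1.6 rad (locked), and the bystanders in view haven't moved. Handing in.

```bash
python3 -c "
from bench import env
print(env.finish_job())"
```

```text
the job is handed in; nothing more can be done
None
```

The housing is pressed home against the end block and held by the stop, with the knob locked at about 1.7 rad by the tool's turn. The job was handed in at about 17 s with the arm clear; the hand-in gave no verdict.

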